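# Show the green filter insert to the inspection camera

## Task

Unlock the flap of the grey filter housing by giving its brass wing nut a quarter turn anticlockwise, then swing the blue flap up until it stands about upright and leave it open. Draw out the green filter insert by its tab (the orange one stays in its slot) and hold it upright over the yellow ring of the inspection stand, centred at lens height with its broad face square to the lens. Finish while holding it there still in the gripper, free of everything else, and leave the other things on the bench where they are.

Things in the scene. Friction and masses are not known exactly. Their poses are not given: they have to be found in the camera images.
- housing: Grey fixed filter housing, 150 (x) x 170 (y) x 100 mm high. Origin: centre of its underside; -x is its front, y its left. Under the flap two inserts stand upright in its x-z plane at y +32 and -32 mm; which is where varies. Slot floor 12 mm up; 56 mm tall guides (1.7 mm play each side) hold only the front and back ends. Inner width 158 mm, open beside the tabs. Draw inserts straight up.
- nut (a joint): Turn of the brass captive wing nut on the housing's front ledge, rad: 0 = its tongue points to housing +x, over the flap, locking it; grows anticlockwise seen from above to the stop at 1.6 (tongue to housing +y). Starts at 0 to 0.25; the flap is free from about 1.1. Stays where left (friction 0.06 N m).
- nut_grip (a point): Centre of the nut's wing, on its vertical axis (housing x -0.105, y -0.050), 129.5 mm above the bench. The wing is an upright fin 34 mm long (x axis), 10 mm thick (y axis), 26 mm tall. The x axis is also the tongue's direction; the tongue reaches 38 mm from the axis, its top 15 mm below this point. The ledge lies 29.5 mm below.
- flap (a joint): Opening of the blue cover flap, rad: 0 = shut (level), 1.57 = upright, stop at 1.8. Starts shut; rises only a few hundredths while the nut locks it. Stiff friction hinge (0.2 N m, about 2 to 3 N at the bar): it stays where it is left.
- flap_bar (a point): Centre of the black bar on a post on top of the flap near its free edge: 34 mm long along housing y, 15 mm diameter. Shut: 136 mm above the bench, 29 mm above the flap's face. From flap_hinge (flap's axes): x -135, y +30, z +34 mm; the flap ends at x -156. Axes turn with the flap. Pinched at its ends (closing along y), it turns between the fingers as the flap swings.
- flap_hinge (a point): Middle of the flap's hinge line, at the far (+x) edge of the housing: housing x +0.075, y 0, 102 mm above the bench. The hinge line runs along the housing's y; axes turn with the flap.
- green_insert_tab (a point): Wanted part: loose insert with GREEN frame, about 80 g. This point: centre of its pull tab, 34 mm (x) x 10 mm (y), rising 11 mm above and 12 mm below this point; 84 mm above the bench in the slot. Frame below the tab 100 (x) x 10 (y) x 60 mm tall, bottom edge 72 mm below this point. y axis: normal of the broad face; z up.
- green_insert_centre (a point): Centre of the green insert's 100 x 60 mm broad face (mid-thickness), 42 mm below its tab point, 30 mm above its bottom edge. Same axes: y is the normal of the broad faces (both are alike), z up.
- orange_insert_centre (a point): Centre of the broad face of the other insert, same shape and size with ORANGE frame and tab; it stays in its slot.
- stand: Fixed inspection stand: steel base 190 x 110 x 8 mm, post, black camera head. Origin: on the bench under the yellow ring, the viewing spot, 90 mm in front of the lens. x points from there to the camera, z up. Head with lens: x 90 to 140, y +-23, z 137 to 183 mm.
- lens (a point): Centre of the lens front of the camera head: stand x +0.090, y 0, 160 mm above the bench. The camera looks level along the stand's -x, over the yellow ring.
- tape_black: Bystander: black tape roll, 68 mm diameter, 19 mm high, lying flat. Origin at the centre of its underside.
- tape_measure: Bystander: yellow tape measure 65 x 81 x 37 mm, the one behind the work on the left. Origin at the centre of its underside.
- glue_bottle: Bystander: brown bottle with green cap standing on the bench behind the work, 48 mm diameter, 80 mm high. Origin at the centre of its underside.
- connector_3: Bystander: white plug housing 30 x 60 x 25 mm. Origin at the centre of its underside.

How it is judged (in metres and radians):
On the way, in this order (a step that is already met when the one before it is completed fails the run):
1. the wing nut is turned to unlock the flap (more than 1.25 rad) (value of joint nut above 1.25 rad), for 0.2 s.
2. the flap is swung up past 1.3 rad (value of joint flap above 1.3 rad), for 0.2 s.
3. the green insert is drawn up, held in the fingers, with the flap open (z of green_insert_centre in the frame of housing above 0.115 m and contact force between green_insert and the fingers above 0.5 N and value of joint flap above 1.2 rad), for 0.2 s.
At the end, for the whole second after the job is handed in: Green insert held still in the fingers, touching nothing else: its centre over the ring within 40 mm along the view, 25 mm sideways, within 25 mm of lens height (160 mm); square and upright within 0.25 rad; flap beyond 1.2 rad, nut beyond 1.1 rad, orange insert in its slot (x of green_insert_centre in the frame of stand between -0.04 and 0.04 m and y of green_insert_centre in the frame of stand between -0.025 and 0.025 m and z of green_insert_centre in the frame of stand between 0.135 and 0.185 m and angle between the y axis of green_insert_centre and the x axis of stand, either way round below 0.25 rad and angle between green_insert_centre's own z axis and vertical below 0.25 rad and contact force between green_insert and the fingers above 1 N and contact force between green_insert and stand below 0.1 N and contact force between green_insert and housing below 0.1 N and linear speed of green_insert below 0.03 m/s and value of joint flap above 1.2 rad and value of joint nut above 1.1 rad and z of orange_insert_centre in the frame of housing below 0.055 m); the arm keeps its last pose, push and grip.
It fails at once if the orange insert is pulled or shifted by more than 15 mm (distance of orange_insert_centre from where it was at the start of the episode above 0.015 m).
It fails at once if the black tape roll is moved by more than 30 mm (distance of tape_black from where it was at the start of the episode above 0.03 m).
It fails at once if the tape measure is moved by more than 30 mm (distance of tape_measure from where it was at the start of the episode above 0.03 m).
It fails at once if the glue bottle is moved by more than 30 mm (distance of glue_bottle from where it was at the start of the episode above 0.03 m).
It fails at once if the white plug housing is moved by more than 30 mm (distance of connector_3 from where it was at the start of the episode above 0.03 m).
It also fails if it takes over 72 s, if anything falls off the work surface, if the arm or the gripper's body presses on something with over 40 N, if the wrist force passes 120 N, or if a joint passes its speed limit or range.

## Robot

A 7-joint arm with a two-finger parallel gripper is mounted at the origin on a cart in front of the work surface, level with it; the furniture and walls round the work are solid. World frame = base frame: x ahead of the robot, y to its left, z up, the work surface at z = 0. Lengths are in mm, angles in rad, forces in N, time in s.
With the tool pointing down it reaches from about 400 to 900 mm from the base axis. Payload 5.6 kg.
Tool frame: the origin (TCP) lies midway between the tips of the shut fingers; the grasp point (between the pads) lies 19 mm behind it; z points along the fingers, y is the line along which they close (so a half turn about z gives the same grasp; the last joint's range is limited). The gripper opens to 92 mm and grips with 3 to 60 N. Pads are 20 mm wide; open, the fingers measure 128 mm over their backs; the gripper's body (75 mm by 189 mm) begins 69 mm behind the grasp point.
Start: joints at [1.082, 0.468, -0.012, 1.603, 0.006, 1.071, -0.056], TCP at [280.228, -586.499, 214.592] pointing down, gripper open.
Joint ranges: [-2.53, 2.53], [-0.31, 2.02], [-1.57, 1.55], [0.28, 2.44], [-1.29, 4.43], [0.15, 1.84], [-2.92, 2.92]. Speed limits (rad/s): [2.57, 2.57, 3.14, 3.14, 3.14, 3.14, 3.14].

## Interface

Orientations are given as a rotation vector (axis times angle).
In Python, from cell import robot, grip, kin, viewer gives the robot as it stands. Calls block until the motion is done:
- robot.movep(position, orientation): joint-space move of the TCP to a pose.
- robot.servo_line(position, feed=150, rotation=None): straight line of the TCP; rotation=None keeps the orientation; feed is the mean speed in mm/s.
- robot.goto_joints(angles): joint-space move.
- grip(opening, newtons=None): opening from 0.0 (shut) to 1.0 (fully open); newtons is the grip in N (None keeps the last); returns when the fingers have stopped.
- robot.hold(seconds).
- kin.ik(position, orientation): joint angles nearest the present ones, or None.
- robot.observe(): the state.
- viewer.read_camera(name): name is "side" or "top"; returns the picture (384x512x3 uint8, red, green, blue); there is no depth.
- viewer.camera_info(name): a dict with "camera_matrix" (3x3 intrinsics, pixels), "R" (3x3) and "t" (3): a world point X has camera coordinates R X + t. Camera axes: x right, y down, z forward; pixel columns grow to the right and rows downward; lengths in mm; the calibration is good to about 2 mm. A picture is of the moment at which its call begins. camera_info takes no time and is no camera call.
A pose or a line that the arm cannot do raises robot.IKError and nothing moves.
- robot.job_done(): hands the job in; it is judged then, once.
Trained networks look in the newest picture that a camera, given by its name, has taken for a name from the list of things; names that differ only in an ending like _2 or _b are one class to them, and where a whole thing is asked for, a point or a joint stands for the part that bears it (a point fixed in the world has none). Each returns a list of dicts, best first, with "confidence" (0 to 1); they miss things now and then, are a little off and sometimes report something else, mostly with a low value. They report only what shows in the picture. A call takes as long as a camera call.
- viewer.silhouettes(name, camera): "mask" (384x512 bool, what is visible of it).
- viewer.pinpoint(name, camera): "at" ([x, y, z] in mm, in the coordinates of the camera as it stood for that picture, good to about 4 mm: a listed point, or the origin of a listed thing).
The state is a dict: "t": time; "joints": joint angles; "joint_velocities": joint speeds; "joint_torque": joint torques, N m; "tcp_pos": TCP position; "tcp_rot": TCP orientation; "contact_force": force on the tool from outside, world axes, zero at the start; "wrist_torque": the same for the moment, N m; "grip_width": opening from 0.0 (shut) to 1.0 (fully open); "grip_force": force on a finger pad.
Only numpy, scipy, OpenCV 4.12 (cv2) and the standard library are available. Lean on these libraries where they do the work, as an engineer would, in place of code of your own. Each camera call takes 0.05 s, during which the arm holds its last target. There are 200 camera calls.

## Working session

There is one attempt and no reset: what is moved stays moved. The work goes in short steps, each a Python script; the robot and the scene stay as the last script left them, time stands still between calls to the robot, and variables do not carry over. Pictures are saved under pics/ and viewed, at most 10 in all, crops included, and the job is handed in when it is done.

```bash
ls; mkdir -p pics
cat > h.py <<'E'
from cell import robot, grip, kin, viewer
import numpy as np, cv2
from scipy.spatial.transform import Rotation as R
def pin(name,cam):
    c=viewer.camera_info(cam); out=[]
    for d in viewer.pinpoint(name,cam)[:2]:
        X=np.array(c["R"]).T@(np.array(d["at"])-np.array(c["t"])); out.append((np.round(X,1).tolist(),round(d["confidence"],2)))
    return out
def snap(cam,fn=None):
    im=viewer.read_camera(cam)
    if fn: cv2.imwrite("pics/"+fn,cv2.cvtColor(im,cv2.COLOR_RGB2BGR))
    return im
E
python3 - <<'E'
from h import *
a=snap("side");b=snap("top")
cv2.imwrite("pics/a.png",cv2.cvtColor(np.vstack([a,b])[:, :],cv2.COLOR_RGB2BGR)[:]) 
cv2.imwrite("pics/s.png",cv2.cvtColor(cv2.resize(a,(800,600)),cv2.COLOR_RGB2BGR))
cv2.imwrite("pics/t.png",cv2.cvtColor(cv2.resize(b,(800,600)),cv2.COLOR_RGB2BGR))
for n in ["housing","nut_grip","flap_bar","flap_hinge","stand","lens","tape_black","tape_measure","glue_bottle","connector_3","green_insert_tab","orange_insert_centre"]:
    print(n,pin(n,"side"),pin(n,"top"))
for c in("side","top"):
    i=viewer.camera_info(c);print(c,np.round(-np.array(i["R"]).T@i["t"]),np.round(i["R"],2).tolist())
o=robot.observe();print({k:np.round(o[k],3) for k in o})
E
```

```text
pics
housing [([583.7, 195.8, 3.4], 0.7)] [([581.3, 192.0, -1.7], 0.75)]
nut_grip [([487.7, 129.9, 128.4], 0.55), ([656.9, 210.7, 101.9], 0.46)] [([484.9, 129.1, 126.8], 0.48)]
flap_bar [([519.1, 216.2, 136.9], 0.86)] [([515.2, 213.9, 137.0], 0.79)]
flap_hinge [([654.4, 205.8, 106.6], 0.59), ([486.9, 127.6, 132.6], 0.41)] [([654.3, 210.3, 102.3], 0.97)]
stand [([579.4, -171.2, 2.9], 0.68)] [([579.0, -171.6, -1.0], 0.65)]
lens [([666.4, -175.8, 164.0], 0.71)] [([660.7, -179.1, 159.0], 0.62)]
tape_black [([378.2, -28.4, -1.4], 0.64), ([774.9, 261.9, -1.0], 0.59)] [([375.0, -27.3, -0.6], 0.8)]
tape_measure [([775.5, 257.9, 2.4], 0.68)] [([775.3, 254.3, -1.0], 0.91)]
glue_bottle [([788.6, 87.7, -4.8], 0.73)] [([790.9, 85.3, 2.7], 0.57)]
connector_3 [([397.1, 281.0, 3.7], 0.61)] [([395.6, 277.2, -3.5], 0.47), ([485.8, 130.2, 126.7], 0.2)]
green_insert_tab [([578.1, -171.5, 3.5], 0.45)] [([773.5, 255.1, 1.7], 0.44)]
orange_insert_centre [] [([773.6, 255.0, 2.7], 0.26)]
side [-79. 935. 629.] [[-0.82, -0.57, -0.02], [-0.22, 0.34, -0.92], [0.53, -0.75, -0.4]]
top [ 3.700e+02 -1.000e+00  1.399e+03] [[0.03, -1.0, 0.0], [-0.99, -0.03, -0.17], [0.17, 0.0, -0.99]]
{'t': np.float64(1.3), 'joints': array([ 1.082,  0.468, -0.012,  1.603,  0.006,  1.071, -0.056]), 'joint_velocities': array([ 0.   ,  0.   , -0.002,  0.001,  0.001,  0.002, -0.002]), 'joint_torque': array([ 1.0000e-03, -5.2042e+01, -1.2000e-02, -2.4404e+01, -5.6000e-02,
        1.1000e-02,  0.0000e+00]), 'tcp_pos': array([ 280.231, -586.512,  214.592]), 'tcp_rot': array([ 3.064,  0.694, -0.   ]), 'contact_force': array([ 0.849,  0.573, -0.17 ]), 'wrist_torque': array([ 0.055,  0.046, -0.028]), 'grip_force': np.float64(0.0), 'grip_width': np.float64(0.999)}
```

View pics/s.png

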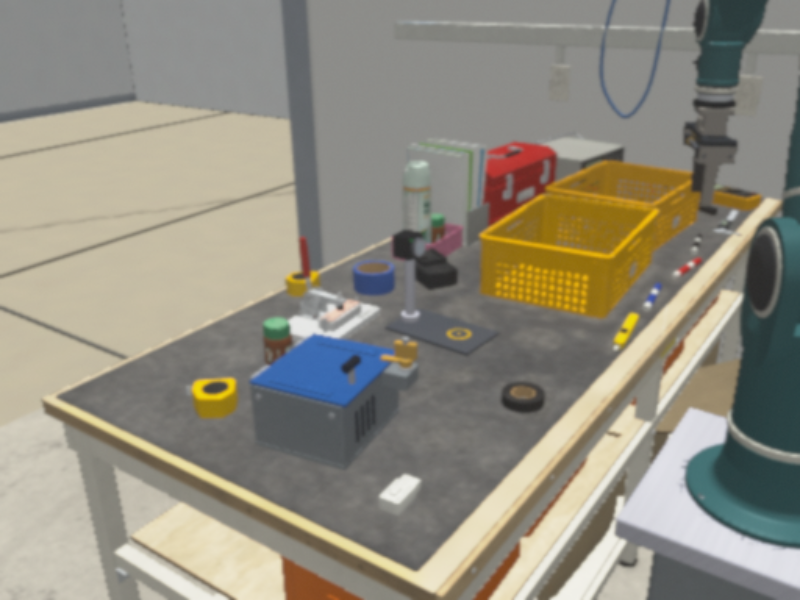

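View pics/t.png

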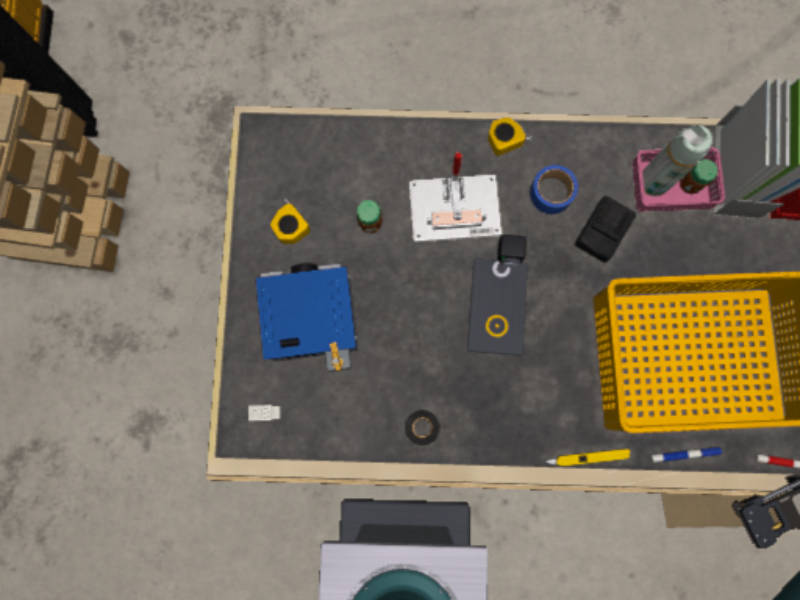

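```bash
cat >> h.py <<'E'
from scipy.optimize import least_squares
def fit2(loc,wor):
    loc=np.array(loc,float);wor=np.array(wor,float)
    def f(p):
        c,s=np.cos(p[2]),np.sin(p[2]); return (loc@np.array([[c,s],[-s,c]])+p[:2]-wor).ravel()
    r=least_squares(f,[*wor.mean(0),0]); return r.x,r.fun.reshape(-1,2)
def down(yaw): return (R.from_euler('z',yaw)*R.from_euler('x',np.pi)).as_rotvec()
def F(): return np.round(robot.observe()["contact_force"],1)
E
python3 - <<'E'
from h import *
L=dict(housing=(0,0),nut_grip=(-105,-50),flap_bar=(-60,30),flap_hinge=(75,0)); S=dict(stand=(0,0),lens=(90,0))
for D in (L,S):
    l=[];w=[]
    for c in("side","top"):
        snap(c)
        for n in D:
            for X,cf in pin(n,c)[:1]: l.append(D[n]);w.append(X[:2])
    p,e=fit2(l,w);print(np.round(p,3).tolist(),np.round(e,0).tolist())
    np.save("H.npy" if D is L else "S.npy",p)
m=viewer.silhouettes("nut_grip","top")[0]["mask"];v,u=np.nonzero(m)
c=viewer.camera_info("top");K=np.array(c["camera_matrix"]);r=np.stack([u,v,np.ones(len(u))])
d=np.array(c["R"]).T@np.linalg.inv(K)@r;o=-np.array(c["R"]).T@c["t"];P=(o[:,None]+d*(125-o[2])/d[2])[:2].T
ev,E=np.linalg.eigh(np.cov(P.T));print("nut",len(u),P.mean(0),np.sqrt(ev),np.arctan2(E[1,1],E[0,1]))
H=np.load("H.npy");h=H[2]
for k in (0,-np.pi,np.pi):
    for pos,y in (([487,129,114],h+.12),([487,129,114],h+1.45),([517,214,117],h),([690,240,230],h),([582,226,65],h),([579,-171,183],-.07+np.pi/2),([579,-171,183],-.07-np.pi/2)):
        q=kin.ik(pos,down(y+k));print(round(y+k,2),None if q is None else np.round(q,2))
print(robot.observe()["t"])
E
```

```text
[580.386, 197.798, 0.159] [[1.0, 4.0], [-2.0, -1.0], [-1.0, -1.0], [-0.0, 1.0], [-2.0, -2.0], [2.0, 0.0], [1.0, -1.0]]
[577.832, -171.04, -0.084] [[-4.0, 1.0], [-2.0, -5.0], [1.0, -1.0], [4.0, 4.0]]Traceback (most recent call last):
  File "<stdin>", line 11, in <module>
IndexError: list index out of range
```

Run:
```python
from h import *
c=viewer.camera_info("top");im=snap("top");K=np.array(c["camera_matrix"])
H=np.load("H.npy");h=H[2];N=H[:2]+R.from_euler('z',h).as_matrix()[:2,:2]@[-105,-50];print("nut",N)
hsv=cv2.cvtColor(im,cv2.COLOR_RGB2HSV)
m=cv2.inRange(hsv,(12,110,70),(32,255,255));v,u=np.nonzero(m)
d=np.array(c["R"]).T@np.linalg.inv(K)@np.stack([u,v,np.ones(len(u))]);o=-np.array(c["R"]).T@c["t"];P=(o[:,None]+d*(125-o[2])/d[2])[:2].T
P=P[np.linalg.norm(P-N,axis=1)<45]
ev,E=np.linalg.eigh(np.cov(P.T));print("pix",len(P),P.mean(0),np.sqrt(ev),np.arctan(E[1,1]/E[0,1])-h)
for k in (0,-np.pi,np.pi):
    for pos,y in (([487,129,114],h+.12),([487,129,114],h+1.45),([517,214,117],h),([690,240,230],h),([582,226,65],h),([579,-171,183],-.07+np.pi/2),([579,-171,183],-.07-np.pi/2)):
        q=kin.ik(pos,down(y+k));print(round(y+k,2),None if q is None else np.round(q,2))
print(robot.observe()["t"])
```

```text
nut [484.62361441 131.80849122]
pix 64 [494.3009561 132.2151068] [ 3.7078114  15.48776979] 0.13784771683072056
0.28 [ 0.19  0.45 -0.62  2.01  0.36  0.8  -1.94]
1.61 [ 0.29  0.49 -0.76  2.    0.46  0.83 -0.69]
0.16 [ 0.02  0.53 -0.61  1.88  0.39  0.86 -2.2 ]
0.16 [-0.    0.69 -0.63  1.33  0.4   1.25 -2.06]
0.16 [-0.09  0.66 -0.46  1.75  0.38  0.82 -2.14]
1.5 [ 0.54  0.46 -0.41  1.73  0.22  0.99 -0.02]
-1.64 [ 0.08  0.42  0.19  1.76 -0.09  0.97 -2.9 ]
-2.86 [ 0.49  0.63 -1.05  1.99  0.69  0.93  0.93]
-1.53 [ 0.62  0.84 -1.32  1.99  0.93  1.12  2.06]
-2.98 [ 0.29  0.69 -1.01  1.86  0.7   1.    0.7 ]
-2.98 [ 0.14  0.79 -0.92  1.32  0.62  1.33  0.95]
-2.98 [ 0.1   0.75 -0.73  1.73  0.62  0.91  0.83]
-1.64 [ 0.08  0.42  0.19  1.76 -0.09  0.97 -2.9 ]
-4.78 [ 0.54  0.46 -0.41  1.73  0.22  0.99 -0.02]
3.42 [ 0.49  0.63 -1.05  1.99  0.69  0.93  0.93]
4.75 [ 0.62  0.84 -1.32  1.99  0.93  1.12  2.06]
3.3 [ 0.29  0.69 -1.01  1.86  0.7   1.    0.7 ]
3.3 [ 0.14  0.79 -0.92  1.32  0.62  1.33  0.95]
3.3 [ 0.1   0.75 -0.73  1.73  0.62  0.91  0.83]
4.64 [ 0.08  0.42  0.19  1.76 -0.09  0.97 -2.9 ]
1.5 [ 0.54  0.46 -0.41  1.73  0.22  0.99 -0.02]
2.2
```

Run:
```python
from h import *
h=np.load("H.npy")[2]; N=[485.,131.]
robot.servo_line([300,-560,380],feed=300)
robot.movep([*N,330],down(h+.14)); 
snap("side");print(pin("nut_grip","side"));im=snap("top");print(pin("nut_grip","top"))
grip(0.45,20)
robot.servo_line([*N,185],feed=200)
cv2.imwrite("pics/n.png",cv2.cvtColor(np.hstack([cv2.resize(snap("side")[150:310,180:340],(400,400)),cv2.resize(snap("top")[150:270,150:270],(400,400))]),cv2.COLOR_RGB2BGR))
o=robot.observe();print(o["t"],F(),o["tcp_pos"])
```

```text
[([483.2, 130.4, 129.1], 0.76)]
[]
7.4833 [-0.2  1.  -0.4] [485.93181466 131.35444061 186.31722651]
```

View pics/n.png

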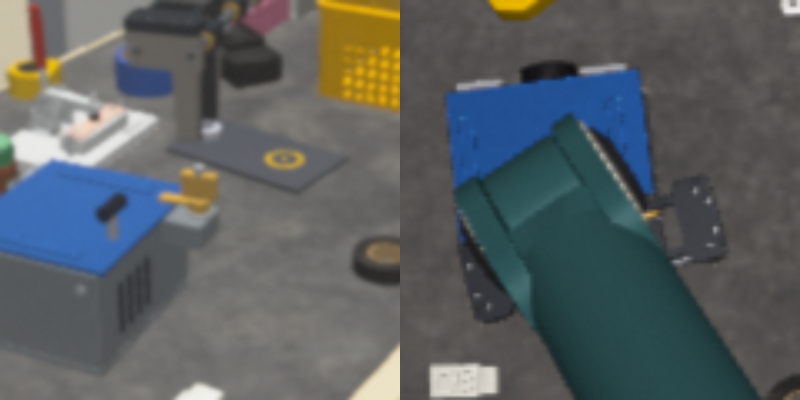

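The crop shows the gripper above the brass nut: fingers at about (190,110) and the nut at (200,190) in the left half. The way down is clear.

Run:
```python
from h import *
h=np.load("H.npy")[2]; N=np.array([485.,131.])
robot.servo_line([*N,113],feed=100);print("down",F())
grip(0.0,20);o=robot.observe();print(o["grip_width"]*92,o["grip_force"],F())
for a in np.linspace(.14,1.47,6)[1:]:
    robot.servo_line([*N,113],feed=100,rotation=down(h+a))
    f=F(); o=robot.observe();print(round(a,2),f,np.round(o["wrist_torque"],2),np.round(o["tcp_pos"],1),round(o["t"],1))
    if np.linalg.norm(f[:2])>25: break
```

```text
down [-0.1  0.6  0.6]
18.06222616687193 20.000486075878143 [-0.3  0.9  3. ]
0.41 [-0.3  1.9  4.8] [0.38 0.18 0.01] [485.3 131.3 113.3] 9.3
0.67 [-0.9  1.5  4.9] [0.36 0.17 0.01] [485.3 131.2 113.3] 9.7
0.94 [-0.9  0.7  4.9] [0.21 0.07 0.04] [485.4 131.1 113.3] 10.1
1.2 [-0.   0.3  5.3] [ 0.17 -0.04  0.01] [485.6 131.1 113.3] 10.5
1.47 [-0.1  0.7  4.5] [ 0.15 -0.14 -0.01] [485.8 131.1 113.3] 10.9
```

Run:
```python
from h import *
H=np.load("H.npy");h=H[2]; B=H[:2]+R.from_euler('z',h).as_matrix()[:2,:2]@[-60,30];print(B)
grip(0.6,20); print(F())
robot.servo_line([485,131,190],feed=200)
robot.movep([*B,230],down(h))
im=snap("side");print(pin("flap_bar","side"),pin("nut_grip","side"))
cv2.imwrite("pics/n2.png",cv2.cvtColor(cv2.resize(im[150:310,130:340],(787,600)),cv2.COLOR_RGB2BGR))
print(robot.observe()["t"])
```

```text
[516.39344937 217.92281979]
[-0.8  0.5  0.4]
[([515.4, 219.2, 138.2], 0.69)] [([485.3, 130.7, 133.5], 0.57)]
13.5583
```

View pics/n2.png

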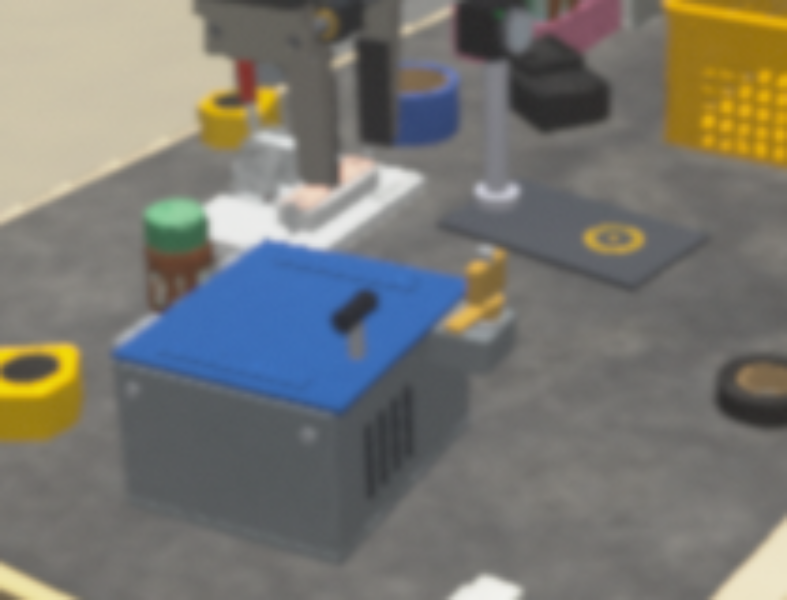

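The nut's tongue, from (485,300) to (450,328), now points to housing +y, parallel to the bar and off the flap. The bar sits at (355,312), so I'll swing the flap next.

Run:
```python
from h import *
H=np.load("H.npy");h=H[2]; Rz=R.from_euler('z',h).as_matrix()[:2,:2]
def bar(th):
    s,c=np.sin(th),np.cos(th); xy=H[:2]+Rz@[75-135*c+34*s,30]
    return np.array([*xy,102+135*s+34*c-19])
grip(0.72,20)
p=bar(0);robot.servo_line(p,feed=120);print(F())
grip(0.0,20);o=robot.observe();print(o["grip_width"]*92,o["grip_force"],F())
for th in np.linspace(0,1.62,13)[1:]:
    robot.servo_line(bar(th),feed=120); o=robot.observe();print(round(th,2),F(),round(o["grip_width"]*92,1),round(o["t"],1))
    if np.linalg.norm(F())>40: break
im=snap("side");print(pin("flap_bar","side"),bar(th)+[0,0,19])
cv2.imwrite("pics/f.png",cv2.cvtColor(cv2.resize(im[90:290,130:340],(630,600)),cv2.COLOR_RGB2BGR))
```

```text
[ 0.3 -0.1 -0. ]
33.41159901662407 20.000178515911102 [-0.3 -0.8  1.5]
0.14 [ 0.4 -1.5  0.6] 34.2 15.9
0.27 [-2.3 -2.2  1.4] 33.9 16.2
0.4 [-2.3 -4.1  2.5] 33.7 16.5
0.54 [-2.1 -3.2  3.2] 34.0 16.8
0.68 [-2.2 -4.   3.8] 33.9 17.1
0.81 [-1.2 -4.1  3.8] 33.8 17.4
0.94 [-0.4 -4.6  2.9] 33.6 17.8
1.08 [ 1.3 -4.7  2.6] 33.9 18.1
1.22 [ 1.4 -4.5  3.6] 33.7 18.4
1.35 [ 1.2 -4.9  4.2] 34.1 18.7
1.48 [ 2.  -4.8  4.1] 33.7 19.0
1.62 [ 2.6 -5.2  5.2] 33.7 19.3
[([687.6, 244.4, 236.7], 0.63)] [689.77840328 245.71759791 235.16436542]
```

View pics/f.png

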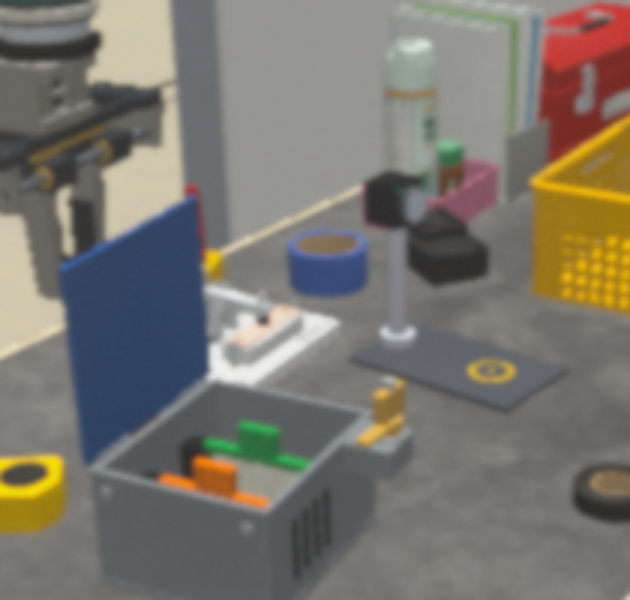

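The flap stands upright. The green tab, at (260,440), is in the -y slot and the orange one, at (215,477), is in the +y slot. The nut grip width read 18 mm, wider than the 10 mm fin, so I'll check the nut angle with a silhouette fit before pulling the insert.

Run:
```python
from h import *
H=np.load("H.npy");h=H[2]; Rz=R.from_euler('z',h).as_matrix()[:2,:2]
grip(0.72,20)
o=robot.observe();p=o["tcp_pos"];robot.servo_line([p[0],p[1],330],feed=250)
G=H[:2]+Rz@[0,-32]
robot.movep([*G,300],down(h))
c=viewer.camera_info("side");K=np.array(c["camera_matrix"])
im=snap("side");print("tab",pin("green_insert_tab","side"),"expect",G,"bar",pin("flap_bar","side"))
print("orange",pin("orange_insert_centre","side"),"nut",pin("nut_grip","side"))
top=snap("top");cv2.imwrite("pics/top2.png",cv2.cvtColor(top,cv2.COLOR_RGB2BGR));cv2.imwrite("pics/side2.png",cv2.cvtColor(im,cv2.COLOR_RGB2BGR))
print(pin("green_insert_tab","top"),pin("nut_grip","top"),robot.observe()["t"])
def proj(X):
    q=(np.array(c["R"])@X.T).T+c["t"];q=(K@q.T).T;return q[:,:2]/q[:,2:]
def box(x0,x1,w,z0,z1):return np.array([[x,y,z] for x in(x0,x1) for y in(-w,w) for z in(z0,z1)],float)
s=8
def brass(i,N2):
    m=cv2.inRange(cv2.cvtColor(i,cv2.COLOR_RGB2HSV),(10,100,60),(34,255,255))
    k=np.zeros_like(m);cv2.circle(k,tuple(int(a) for a in N2),28,255,-1);return cv2.resize(m&k,None,fx=s,fy=s,interpolation=cv2.INTER_LINEAR)>127
s0=cv2.cvtColor(cv2.resize(cv2.imread("pics/s.png"),(512,384)),cv2.COLOR_BGR2RGB)
for nm,i in(("start",s0),("now",im)):
    N=np.array([485,131,125.]);m=brass(i,proj(N[None])[0]);res=[]
    for a in np.arange(-.3,1.75,.05):
        Ra=R.from_euler('z',h+a).as_matrix();r=np.zeros(m.shape,np.uint8)
        for b in(box(-17,17,5,116.5,142.5),box(0,38,5,108.5,114.5)):
            pp=proj(b@Ra.T+[485,131,0])*s;cv2.fillConvexPoly(r,cv2.convexHull(pp.astype(np.int32)),1)
        best=0
        for dx in range(-16,17,4):
            for dy in range(-16,17,4):
                rr=np.roll(r,(dy,dx),(0,1))>0;best=max(best,(rr&m).sum()/(rr|m).sum())
        res.append((round(best,3),round(a,2)))
    print(nm,m.sum()/64,sorted(res)[::-1][:8])
```

```text
tab [([589.0, 164.6, 86.0], 0.96)] expect [585.45077007 166.20158182] bar [([689.3, 243.7, 238.2], 0.55)]
orange [([580.1, 233.5, 44.1], 0.73)] nut [([686.5, 244.3, 237.8], 0.57), ([485.0, 130.1, 131.9], 0.53)]
[] [] 21.6417
start 208.625 [(np.float64(0.767), np.float64(-0.25)), (np.float64(0.764), np.float64(-0.2)), (np.float64(0.761), np.float64(-0.3)), (np.float64(0.756), np.float64(-0.1)), (np.float64(0.756), np.float64(-0.15)), (np.float64(0.749), np.float64(-0.05)), (np.float64(0.74), np.float64(-0.0)), (np.float64(0.735), np.float64(0.05))]
now 168.625 [(np.float64(0.703), np.float64(1.4)), (np.float64(0.702), np.float64(1.5)), (np.float64(0.701), np.float64(1.45)), (np.float64(0.699), np.float64(1.35)), (np.float64(0.698), np.float64(1.55)), (np.float64(0.689), np.float64(1.3)), (np.float64(0.688), np.float64(1.6)), (np.float64(0.674), np.float64(1.25))]
```

Run:
```python
from h import *
h=np.load("H.npy")[2];c=viewer.camera_info("side");K=np.array(c["camera_matrix"])
def proj(X):
    q=(K@(np.array(c["R"])@np.array(X).T+np.array(c["t"])[:,None])).T;return q[:,:2]/q[:,2:]
im=cv2.imread("pics/side2.png");u0,v0=proj([[485,131,118]])[0].astype(int)-[25,22];s=12;cr=im[v0:v0+45,u0:u0+50]
out=[]
for a in(1.2,1.45):
    k=cv2.resize(cr,None,fx=8,fy=8,interpolation=cv2.INTER_CUBIC)
    def b(x0,x1,w,z0,z1):
        X=np.array([[x,y,z] for z in(z0,z1) for x,y in((x0,-w),(x1,-w),(x1,w),(x0,w))],float)@R.from_euler('z',h+a).as_matrix().T+[485,131,0]
        p=((proj(X)-[u0,v0]+.5)*8).astype(np.int32)
        for q in(p[:4],p[4:]):cv2.polylines(k,[q],True,(255,255,0),1)
    b(-17,17,5,116.5,142.5);b(5,38,5,108.5,114.5);out.append(k)
cv2.imwrite("pics/ov.png",np.hstack(out))
```

```text
(no output)
```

View pics/ov.png

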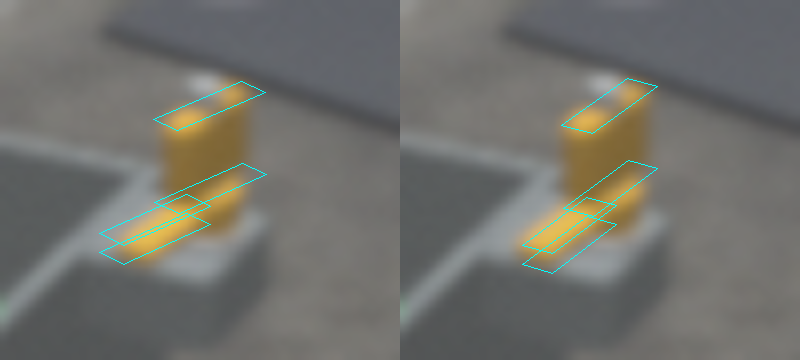

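The 1.45 rad outline (right half) matches the fin and tongue, with the tongue tip at (530,245); the 1.2 rad outline doesn't. The nut is unlocked far enough, so I'll pull the green insert.

Run:
```python
from h import *
h=np.load("H.npy")[2]; G=[587,165.5]
grip(0.44,25)
robot.servo_line([*G,150],feed=200);robot.servo_line([*G,66],feed=80);print(F())
grip(0.0,25);o=robot.observe();print(o["grip_width"]*92,o["grip_force"],F())
robot.servo_line([*G,110],feed=60);print(F())
robot.servo_line([*G,255],feed=120);robot.hold(.3)
o=robot.observe();print(o["grip_width"]*92,o["grip_force"],F(),o["t"])
im=snap("side");print("tab",pin("green_insert_tab","side"),"c",pin("green_insert_centre","side"),o["tcp_pos"])
cv2.imwrite("pics/g.png",cv2.cvtColor(cv2.resize(im[80:290,130:340],(600,600)),cv2.COLOR_RGB2BGR))
```

```text
[-0.5 -0.   0.1]
9.822880555187067 24.98948033899069 [-1.  -0.3  0.8]
[-0.5 -0.4 -1.1]
9.8364767755727 24.988623932003975 [ 0.1  0.8 -1.6] 27.4
tab [([587.1, 164.3, 273.1], 0.94)] c [([588.0, 163.5, 226.7], 0.68)] [586.88759455 165.4986421  254.64691677]
```

View pics/g.png

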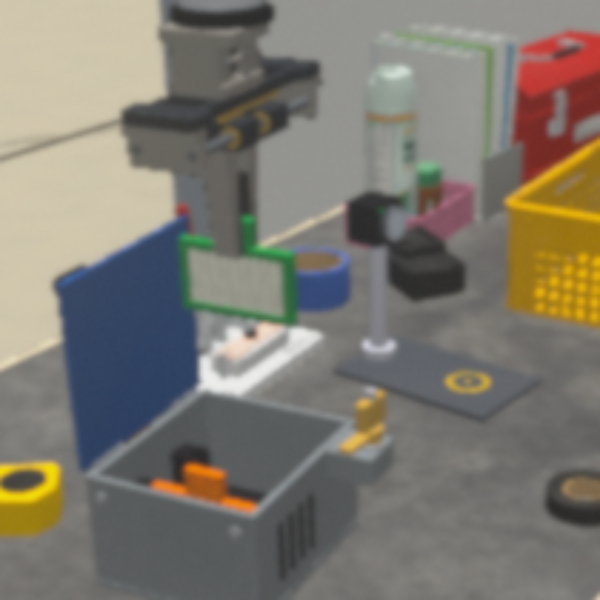

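Run:
```python
from h import *
S=np.load("S.npy");y=S[2]+np.pi/2
robot.servo_line([575,-20,255],feed=200)
robot.servo_line([*S[:2],250],feed=150,rotation=down(y))
robot.servo_line([*S[:2],183.5],feed=100);robot.hold(.4)
im=snap("side");t=snap("top");o=robot.observe()
print("c",pin("green_insert_centre","side"),pin("green_insert_centre","top"),"lens",pin("lens","side"),"ring",pin("stand","side"),S)
print(o["tcp_pos"],o["grip_width"]*92,F(),o["t"],"bar",pin("flap_bar","side"),"orange",pin("orange_insert_centre","side"))
cv2.imwrite("pics/e.png",cv2.cvtColor(cv2.resize(im[80:290,130:340],(600,600)),cv2.COLOR_RGB2BGR))
```

```text
c [([578.5, -171.4, 159.7], 0.56)] [([577.9, -174.0, 158.4], 0.63), ([574.6, 225.6, 41.0], 0.61)] lens [([669.4, -179.2, 160.9], 0.58), ([581.1, -173.5, 158.0], 0.29)] ring [([583.0, 196.0, 0.5], 0.71), ([580.7, -172.1, 4.4], 0.7)] [ 5.77832401e+02 -1.71039509e+02 -8.36640306e-02]
[ 577.86835753 -171.10789379  183.62204566] 9.642713052733033 [-1.1  0.4 -1. ] 31.425 bar [([686.1, 240.5, 239.3], 0.67)] orange [([578.1, 229.3, 45.0], 0.81), ([580.6, -171.6, 2.4], 0.73)]
```

View pics/e.png

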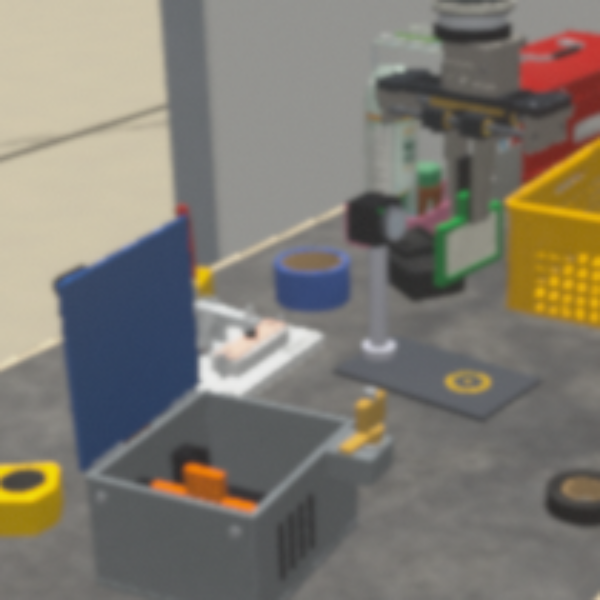

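The picture shows the insert at (468,245), upright over the ring and facing the lens at (400,222). The flap is still up and the orange insert is in its slot.

```bash
python3 -c "
from h import *
print(robot.job_done())"
```

```text
the job is handed in; nothing more can be done
None
```

I handed the job in at about 31 s of the 72 s; no verdict came back. The last look showed the green insert held upright and square over the yellow ring at lens height (within a few mm), the flap upright, and the orange insert in its slot; the nut fitted about 1.45 rad when I checked it before the pull.

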